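# Check the push latch of a fuel flap

## Robot

A 6-joint arm with a two-finger parallel gripper is mounted at the origin on the work surface. World frame = base frame: x ahead of the robot, y to its left, z up, the work surface at z = 0. Lengths are in m, angles in rad, forces in N, time in s.
With the tool pointing down it reaches from about 0.3 to 0.85 m from the base axis. Payload 4.2 kg.
Tool frame: the origin (TCP) lies at the very end of the fingers, on their centre line; the grasp point (between the pads) lies 19 mm behind it; z points along the fingers, y is the line along which they close (so a half turn about z gives the same grasp; the last joint's range is limited). The gripper opens to 91 mm and grips with 3 to 60 N. Pads are 32 mm wide; open, the fingers measure 118 mm over their backs; the gripper's body (76 mm by 178 mm) begins 60 mm behind the grasp point.
Start: joints at [-1.349, 0.32, 1.565, -0, 1.257, -0.02], TCP at [0.138, -0.558, 0.214] pointing down, gripper open.
Joint ranges: [-3.11, 3.11], [-0.84, 2.01], [0.21, 2.61], [-1.34, 4.49], [0.05, 2.63], [-2.56, 2.56]. Speed limits (rad/s): [2.57, 2.57, 3.14, 3.14, 3.14, 3.14].

## Interface

Orientations are given as a rotation vector (axis times angle).
In Python, from bench import r, read_camera, calibration gives the robot as it stands. The module is installed in compiled form; this text tells all that it offers.
- The arm moves only by the tool send_rows, never from a script. Its arguments are lists of equal length, an entry for each row: "linear": the shift along the tool's x, y, z scaled (see below), a list of three; "twist": the turn about the tool's z scaled (see below). A call has exactly 8 rows; each row is the pose to reach, as a shift and turn from the pose commanded when the call began, along the tool's axes at that moment, turning the shorter way round; what a row does not reach only later rows make up. The controller multiplies each number of a shift by 50 cm and each number of a turn by 2 pi rad. A row lasts 1/10 s, in which the tool goes at most 50 mm and 8.59 degrees, less where a joint would pass 70% of its speed; a pose out of reach is approached as far as the arm can. A call with a number of a shift or a turn outside -1 to 1 is refused whole. A call with a gripper value outside its range is refused whole. "claw" is the closure in counts, from 0 (fully open) to 255 (shut), set as the call begins (left out, the last holds). The fingers move at their own pace and stop on an object; the grip force is fixed at half the most. Time passes only in rows, so rows that repeat a pose let the fingers close, or fill a call up. It gives the time, the measured TCP pose, the force, the opening and the grip force at its end, in the units of the state.
- r.state(): the state, without advancing time (a new reading comes with each control period).
- read_camera(name): name is "scene" or "top" or "wrist"; returns the picture (384x512x3 uint8, blue, green, red); there is no depth.
- calibration(name): a dict with "camera_matrix" (3x3 intrinsics, pixels), "dist" ([k1, k2, p1, p2, k3] as OpenCV has them; the pictures are not rectified), "R" (3x3) and "t" (3): a world point X has camera coordinates R X + t. Camera axes: x right, y down, z forward; pixel columns grow to the right and rows downward; lengths in m; the calibration is good to about 2 mm. A picture is of the moment at which its call begins: read the wrist's pose just before it. calibration takes no time and is no camera call; for the wrist camera it gives the pose at the moment of the call.
- r.finish_job(): hands the job in; it is judged then, once.
The state is a dict: "time": time; "joint_positions": joint angles; "qvel": joint speeds; "joint_torque": joint torques, N m; "eef_pos": TCP position; "orientation": TCP orientation; "force": force on the tool from outside, world axes, zero at the start; "moment": the same for the moment, N m; "finger_gap": finger opening in m; "gripper_force": force on a finger pad.
Only numpy, scipy, OpenCV 4.12 (cv2) and the standard library are available. Lean on these libraries where they do the work, as an engineer would, in place of code of your own. Each camera call takes 0.05 s, during which the arm holds its last target. There are 200 camera calls.

## Task

Check the push latch of the fuel flap in the bare body panel on the bench. Push the round hand sanding pad off the flap, so that it rests flat on the panel's skin wholly clear of the flap, without lifting it; then press the flap near its free edge so that it pops fully open, and press it down again until it latches and stays shut, flush with the panel. Do not press the small round cover, and leave the other things on the panel where they are.

Things in the scene. Friction and masses are not known exactly. Their poses are not given: they have to be found in the camera images.
- panel: bare body panel, cream painted slab 400 mm (x) by 580 mm (y) on two bearers, its skin level, smooth and 120 mm above the bench; origin on the bench under its middle. A rectangular fuel flap in the same paint, 160 mm (x) by 180 mm (y), sits flush in its middle with a 3 mm gap around it
- flap_mid (a point): fixed point on the panel: middle of the shut flap's outer face, level with the skin, straight above the panel's origin. Turns with the panel: x points from the flap's free edge to its hinged edge (roughly away from the robot), y along the hinge, z up
- flap_press (a point): point on the flap's outer face for the fingertip, moves with the flap: mid width, 115 mm from the hinge line, 45 mm from the free edge (the edge nearest the robot). A push-push latch: a full press and release changes shut to open or open to shut. Pressing here takes 6 to 12 N at 20 mm/s, more when faster and at the stop
- flap (a joint): flap angle, rad, hinge at skin level. 0: shut, latched (start). 0.5: popped fully open, free edge 77 mm up, held by a spring. -0.08: pressed in to a stop, 9 mm below flush at flap_press. Pressed past -0.05 (6 mm at flap_press; 7 to 8 mm is best) and let go, it changes: from shut it springs to 0.5 within 1 s, once the finger is out of its way; from open it latches shut. Let go earlier, it goes back
- pad: round hand sanding pad, loose, standing on the shut flap: black rubber disc 76 mm in diameter and 22 mm high with a grey plastic grip 60 mm in diameter above it, 43 mm high in all, about 0.25 kg; origin at the centre of its underside, z up along its axis
- round_cover (a joint): small round cover, spring-backed; how far it is pressed in, m: 0 untouched, 0.006 fully in
- round_cover_top (a point): centre of the top of the small round cover, a cream disc 64 mm in diameter standing 3 mm proud of the skin, at 135 mm along x and -225 mm along y from flap_mid; leave alone
- block: bystander on the panel: grey sanding block 75 x 45 x 28 mm, origin under its centre
- socket: bystander on the panel: steel socket, upright, 26 mm in diameter, 60 mm high, origin under its centre
- bung: bystander on the panel: black rubber bung 48 mm in diameter, 22 mm high, origin under its centre. Block, socket and bung stand near three corners of the panel (135 to 155 mm from flap_mid along x and 200 to 240 mm along y)
Not all that is in view belongs to the job. What is shaped like the pad but green or purple is not meant.

How it is judged:
By the outcome, as a careful person would: the job done as asked, in the order asked, and still so for the second after the job is handed in, with the robot touching nothing.
It also fails if it takes over 53 s, if anything falls off the work surface, if the arm or the gripper's body presses on something with over 40 N, if the wrist force passes 120 N, or if a joint passes its speed limit or range.

## Working session

There is one attempt and no reset: what is moved stays moved. The work goes in short steps, Python scripts to look and compute and a tool call to move; the robot and the scene stay as the last step left them, time stands still between calls to the robot, and variables do not carry over. Pictures are saved under pics/ and viewed, at most 10 in all, crops included, and the job is handed in when it is done.

Besides the shell and the picture viewer there is one more tool, called after "Request:" as name(argument=value, ...), one argument or row to a line, values as JSON. send_rows: Moves the arm, as the interface text tells. Its arguments: {"type":"object","properties":{"linear":{"type":"array","items":{"type":"array","items":{"type":"number","minimum":-1,"maximum":1}}},"twist":{"type":"array","items":{"type":"number","minimum":-1,"maximum":1}},"claw":{"type":"number"}},"required":["linear","twist"]}

```bash
mkdir -p pics; python3 - <<'E'
from bench import r, read_camera, calibration
import cv2, numpy as np
a=read_camera("top"); b=read_camera("scene")
cv2.imwrite("pics/top0.png",a); cv2.imwrite("pics/scene0.png",b)
s=r.state(); print(s["time"],s["eef_pos"],s["orientation"],s["finger_gap"],s["force"])
for n in("top","scene"):
    c=calibration(n); print(n,c["camera_matrix"],c["dist"],-c["R"].T@c["t"])
E
```

```text
0.1 [ 0.13758779 -0.5578509   0.2132103 ] [-3.11714455e+00 -3.78764605e-01  2.76576039e-04] 0.09083864585629875 [-0.69769987  0.8284669  -0.78207374]
top [[434.86860806   0.         256.28391179]
 [  0.         434.86860806 188.56104994]
 [  0.           0.           1.        ]] [-0.02011052  0.          0.          0.          0.        ] [0.47014167 0.03676719 1.36249806]
scene [[425.18024845   0.         249.34422932]
 [  0.         425.18024845 195.94597814]
 [  0.           0.           1.        ]] [-0.01952724  0.          0.          0.          0.        ] [ 1.21172688 -0.39761203  0.76866748]
```

View pics/top0.png

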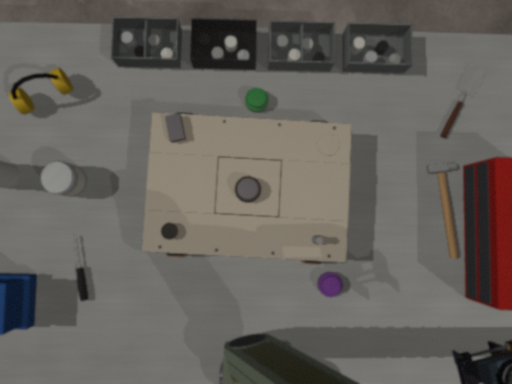

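View pics/scene0.png

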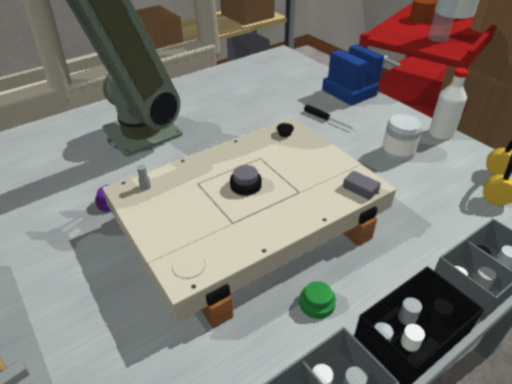

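```bash
cat > h.py <<'E'
from bench import r, read_camera, calibration
import cv2, numpy as np
def ray(n,uv,z,c=None):
    c=c or calibration(n)
    p=cv2.undistortPoints(np.array(uv,float).reshape(-1,1,2),c["camera_matrix"],c["dist"]).reshape(-1,2)
    d=np.c_[p,np.ones(len(p))]@c["R"]; o=-c["R"].T@c["t"]
    return o+d*((z-o[2])/d[:,2])[:,None]
E
python3 - <<'E'
from h import *
a=cv2.imread("pics/top0.png")
np.set_printoptions(precision=4,suppress=True)
print("corners",ray("top",[(152,113),(351,125),(345,262),(143,250)],.12))
f=ray("top",[(218,157),(281.5,160),(279,217),(215.5,214)],.12); print("flap",f,f.mean(0))
cv2.imwrite("pics/top0c.png",cv2.resize(a[100:275,135:365],None,fx=3.4,fy=3.4,interpolation=cv2.INTER_CUBIC))
hsv=cv2.cvtColor(a,cv2.COLOR_BGR2HSV)
# cream top mask
m=((hsv[...,1]>35)&(hsv[...,2]>110)&(hsv[...,0]<30)).astype(np.uint8)*255
m[:100]=0;m[275:]=0;m[:,:130]=0;m[:,370:]=0
c=max(cv2.findContours(m,0,2)[0],key=cv2.contourArea); print(cv2.minAreaRect(c),hsv[150,200],hsv[300,200])
g=hsv[160:215,220:278,2]<100
ys,xs=np.nonzero(g);print("dark",xs.mean()+220,ys.mean()+160,xs.min()+220,xs.max()+220,ys.min()+160,ys.max()+160)
E
```

```text
corners [[ 0.7786  0.3172  0.12  ]
 [ 0.7548 -0.2613  0.12  ]
 [ 0.359  -0.2437  0.12  ]
 [ 0.3849  0.3295  0.12  ]]
flap [[ 0.6535  0.1236  0.12  ]
 [ 0.6481 -0.0595  0.12  ]
 [ 0.484  -0.0541  0.12  ]
 [ 0.4897  0.1271  0.12  ]] [0.5688 0.0343 0.12  ]
((247.9261474609375, 187.05593872070312), (203.38101196289062, 139.34336853027344), 3.4566190242767334) [ 19  45 143] [ 30   7 107]
dark 248.02901023890786 188.95733788395904 235 261 176 202
```

View pics/top0c.png

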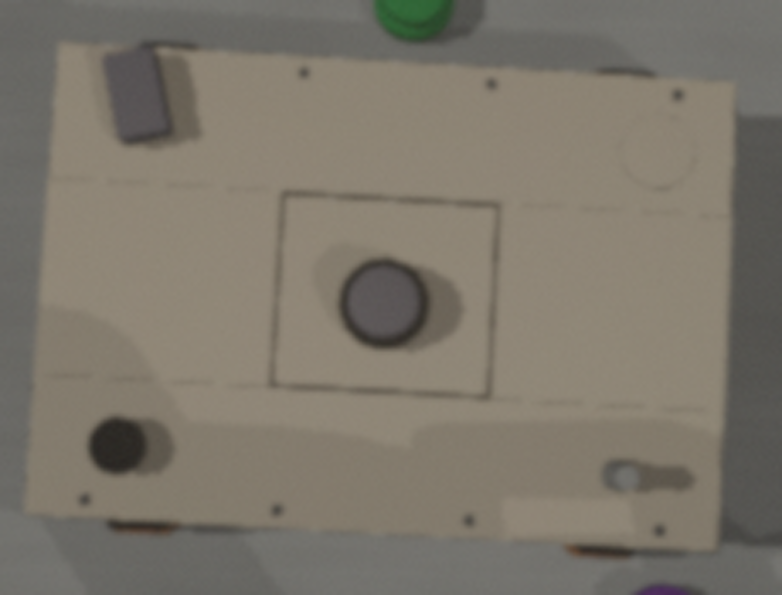

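```bash
cat >> h.py <<'E'
from scipy.spatial.transform import Rotation as Ro
def move(target,yaw):
    "print linear/twist for world target TCP and yaw(deg) of tool x"
    s=r.state(); R=Ro.from_rotvec(s["orientation"]); M=R.as_matrix()
    y0=np.degrees(np.arctan2(M[1,0],M[0,0])); d=M.T@(np.array(target)-s["eef_pos"])
    print("t",round(s["time"],2),"pos",s["eef_pos"].round(4),"yaw",y0.round(2),"tilt",M[2,2].round(5),"gap",round(s["finger_gap"],4),"F",np.round(s["force"],2))
    print("linear",(d/.5).round(4),"twist",round(-np.radians((yaw-y0+180)%360-180)/2/np.pi,4))
E
python3 - <<'E'
from h import *
np.set_printoptions(precision=4,suppress=True)
print("pad top-cam z=.14:",ray("top",[(247.8,188.9)],.142), "scene grip z=.163",ray("scene",[(245,173)],.163))
b=cv2.imread("pics/scene0.png");g=cv2.cvtColor(b,cv2.COLOR_BGR2GRAY)[155:205,220:275]<95
ys,xs=np.nonzero(g);print(xs.min()+220,xs.max()+220,ys.min()+155,ys.max()+155)
print("pad bottom front mid scene", ray("scene",[((xs.min()+xs.max())/2+220,ys.max()+155)],.12))
print("flap corners scene",ray("scene",[(199,184),(264,160),(299,190),(232,219)],.12).mean(0))
move((.57,-.045,.235),87.7)
E
```

```text
pad top-cam z=.14: [[0.5613 0.0363 0.142 ]] scene grip z=.163 [[0.5683 0.0325 0.163 ]]
230 260 174 195
pad bottom front mid scene [[0.5907 0.0158 0.12  ]]
flap corners scene [0.5725 0.0396 0.12  ]
t 0.1 pos [ 0.1376 -0.5579  0.2132] yaw 13.86 tilt -1.0 gap 0.0908 F [-0.7   0.83 -0.78]
linear [ 1.0853 -0.7888 -0.0424] twist -0.2051
```

Request:
send_rows(
  linear=[
    [0.6,-0.44,-0.04],
    [0.6,-0.44,-0.04],
    [0.6,-0.44,-0.04],
    [0.6,-0.44,-0.04],
    [0.6,-0.44,-0.04],
    [0.6,-0.44,-0.04],
    [0.6,-0.44,-0.04],
    [0.6,-0.44,-0.04],
  ],
  twist=[-0.205,-0.205,-0.205,-0.205,-0.205,-0.205,-0.205,-0.205],
  claw=129,
)

```text
time: 0.9
eef_pos: [0.3779, -0.2698, 0.234]
orientation: [-2.35, -2.084, -0.002]
force: [-0.4, 0.2, -0.1]
finger_gap: 0.0453
gripper_force: 0.0
```

```bash
python3 -c "
from h import *
move((.564,-.045,.235),87.7)"
```

```text
t 0.9 pos [ 0.3779 -0.2698  0.234 ] yaw 83.14 tilt -1.0 gap 0.0453 F [-0.39  0.19 -0.14]
linear [ 0.4909  0.3157 -0.0013] twist -0.0127
```

Request:
send_rows(
  linear=[
    [0.49,0.303,0],
    [0.49,0.303,0],
    [0.49,0.303,0],
    [0.49,0.303,0],
    [0.49,0.303,0],
    [0.49,0.303,0],
    [0.49,0.303,0],
    [0.49,0.303,0],
  ],
  twist=[-0.0127,-0.0127,-0.0127,-0.0127,-0.0127,-0.0127,-0.0127,-0.0127],
)

```text
time: 1.7
eef_pos: [0.5578, -0.0489, 0.2331]
orientation: [-2.273, -2.168, 0.003]
force: [0.3, -0.8, -0.4]
finger_gap: 0.045
gripper_force: 0.0
```

```bash
python3 - <<'E'
from h import *
move((.558,-.044,.129),87.7)
c=calibration("wrist");w=read_camera("wrist");cv2.imwrite("pics/w1.png",w)
np.save("w1.npy",c,allow_pickle=True)
E
```

```text
t 1.7 pos [ 0.5578 -0.0489  0.2331] yaw 87.29 tilt -1.0 gap 0.045 F [ 0.28 -0.78 -0.38]
linear [0.0099 0.0004 0.2083] twist -0.0011
```

View pics/w1.png

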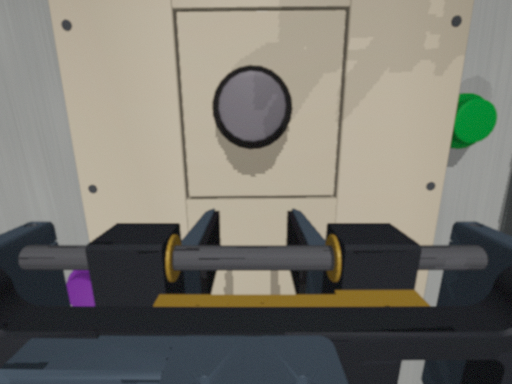

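```bash
python3 - <<'E'
from h import *
np.set_printoptions(precision=4,suppress=True)
c=np.load("w1.npy",allow_pickle=True).item()
f=ray("",[(175,10),(347,9),(339,196.5),(188,197.5)],.12,c)[:,:2];print(f,f.mean(0))
for i in range(4):
    d=f[(i+1)%4]-f[i];print(np.linalg.norm(d),np.degrees(np.arctan2(d[1],d[0])))
w=cv2.imread("pics/w1.png");g=cv2.cvtColor(w,cv2.COLOR_BGR2GRAY)
print(ray("",[(213,107),(291.5,107),(252,66),(252,148)],.142,c))
for z in(.142,.163):print(z,ray("",[(252.3,107)],z,c))
E
```

```text
[[ 0.493   0.1309]
 [ 0.6543  0.1239]
 [ 0.6522 -0.0581]
 [ 0.4857 -0.0512]] [0.5713 0.0364]
0.16138879308702564 -2.468385995768829
0.18198584219391029 -90.6367365156918
0.16672743979460344 177.642608472785
0.18221647329977222 87.68205886221824
[[0.5245 0.0408 0.142 ]
 [0.598  0.0372 0.142 ]
 [0.5627 0.0743 0.142 ]
 [0.5591 0.001  0.142 ]]
0.142 [[0.5613 0.039  0.142 ]]
0.163 [[0.5613 0.0376 0.163 ]]
```

Request:
send_rows(
  linear=[
    [0,0,0.08],
    [0,0,0.15],
    [0,0,0.19],
    [0,0,0.2],
    [0,0,0.206],
    [0,0,0.21],
    [0,0,0.21],
    [0,0,0.21],
  ],
  twist=[0,0,0,0,0,0,0,0],
)

```text
time: 2.55
eef_pos: [0.5586, -0.0496, 0.13]
orientation: [2.274, 2.165, 0.002]
force: [-1.0, -0.2, -0.1]
finger_gap: 0.0453
gripper_force: 0.0
```

```bash
python3 -c "
from h import *
move((.5655,.1445,.128),87.7)"
```

```text
t 2.55 pos [ 0.5586 -0.0496  0.13  ] yaw 87.17 tilt -1.0 gap 0.0453 F [-0.98 -0.23 -0.05]
linear [ 0.3883 -0.0053  0.0039] twist -0.0015
```

Request:
send_rows(
  linear=[
    [0.02,0,0],
    [0.045,0,0],
    [0.07,0,0],
    [0.095,0,0],
    [0.12,0,0],
    [0.145,-0.001,0],
    [0.17,-0.002,0],
    [0.195,-0.002,0],
  ],
  twist=[0,0,-0.001,-0.001,-0.001,-0.001,-0.001,-0.001],
)

```text
time: 3.35
eef_pos: [0.5618, 0.0491, 0.129]
orientation: [2.268, 2.173, -0.0]
force: [-0.1, -1.4, 1.3]
finger_gap: 0.0452
gripper_force: 0.8
```

Request:
send_rows(
  linear=[
    [0.025,0,0],
    [0.05,0,0],
    [0.075,-0.001,0],
    [0.1,-0.001,0],
    [0.125,-0.001,0],
    [0.15,-0.002,0],
    [0.175,-0.002,0],
    [0.193,-0.002,0],
  ],
  twist=[0,0,0,0,0,0,0,0],
)

```text
time: 4.15
eef_pos: [0.5649, 0.1457, 0.1288]
orientation: [-2.268, -2.174, 0.0]
force: [0.3, -1.8, -0.1]
finger_gap: 0.0455
gripper_force: 0.9
```

```bash
python3 -c "
from h import *
move((.5655,.1445,.128),87.7)"
```

```text
t 4.15 pos [0.5649 0.1457 0.1288] yaw 87.57 tilt -1.0 gap 0.0455 F [ 0.32 -1.82 -0.1 ]
linear [-0.0024  0.0013  0.0017] twist -0.0004
```

Request:
send_rows(
  linear=[
    [-0.04,0,0],
    [-0.09,0,0],
    [-0.14,0,0],
    [-0.17,0.01,-0.05],
    [-0.2,0.03,-0.12],
    [-0.21,0.05,-0.18],
    [-0.215,0.062,-0.2],
    [-0.215,0.062,-0.2],
  ],
  twist=[0,0,0,0,0,0,0,0],
  claw=129,
)

```text
time: 4.95
eef_pos: [0.5931, 0.036, 0.2308]
orientation: [2.268, 2.17, 0.006]
force: [-0.1, -0.6, -0.3]
finger_gap: 0.0452
gripper_force: 0.0
```

```bash
python3 - <<'E'
from h import *
move((.535,.0375,.14),87.7)
c=calibration("wrist");w=read_camera("wrist");cv2.imwrite("pics/w2.png",w)
np.save("w2.npy",c,allow_pickle=True)
cv2.imwrite("pics/top2.png",read_camera("top"))
E
```

```text
t 4.95 pos [0.5931 0.036  0.2308] yaw 87.49 tilt -0.99999 gap 0.0452 F [-0.06 -0.65 -0.31]
linear [-0.0024 -0.1171  0.1811] twist -0.0006
```

View pics/w2.png

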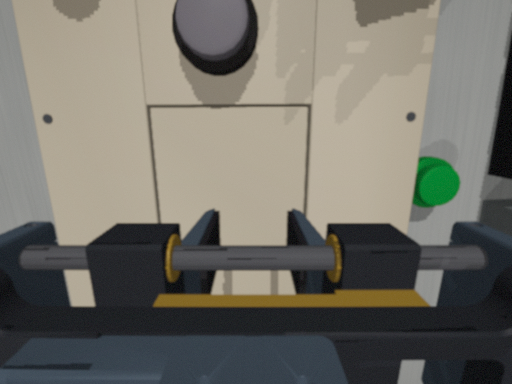

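```bash
python3 - <<'E'
from h import *
np.set_printoptions(precision=4,suppress=True)
c=np.load("w2.npy",allow_pickle=True).item()
print("gap line",ray("",[(150,105),(309,104)],.12,c)); print("pad near edge bottom",ray("",[(217,73.5)],.12,c))
E
```

```text
gap line [[0.4943 0.132  0.12  ]
 [0.6542 0.1258 0.12  ]]
pad near edge bottom [[0.5639 0.1582 0.12  ]]
```

Request:
send_rows(
  linear=[
    [-0.001,-0.05,0.05],
    [-0.002,-0.1,0.1],
    [-0.0024,-0.117,0.13],
    [-0.0024,-0.117,0.16],
    [-0.0024,-0.117,0.17],
    [-0.0024,-0.117,0.18],
    [-0.0024,-0.117,0.18],
    [-0.0024,-0.117,0.18],
  ],
  twist=[0,0,0,0,0,0,0,0],
  claw=255,
)

```text
time: 5.85
eef_pos: [0.5332, 0.0372, 0.1392]
orientation: [2.268, 2.173, 0.001]
force: [0.2, 0.2, -0.5]
finger_gap: 0.0005
gripper_force: 0.0
```

```bash
python3 -c "
from h import *
move((.535,.0375,.122),87.7)"
```

```text
t 5.85 pos [0.5332 0.0372 0.1392] yaw 87.55 tilt -1.0 gap 0.0005 F [ 0.19  0.2  -0.51]
linear [0.0007 0.0035 0.0344] twist -0.0004
```

Request:
send_rows(
  linear=[
    [0,0.001,0.008],
    [0,0.002,0.016],
    [0,0.003,0.022],
    [0,0.003,0.026],
    [0,0.003,0.03],
    [0,0.003,0.034],
    [0,0.003,0.038],
    [0,0.003,0.042],
  ],
  twist=[0,0,0,0,0,0,0,0],
)

```text
time: 6.65
eef_pos: [0.5344, 0.037, 0.1187]
orientation: [2.268, 2.173, 0.0]
force: [-2.3, -0.3, 7.4]
finger_gap: 0.0007
gripper_force: 3.7
```

Request:
send_rows(
  linear=[
    [0,0,0.003],
    [0,0,0.006],
    [0,0,0.008],
    [0,0,0.01],
    [0,0,0.011],
    [0,0,0.011],
    [0,0,0.011],
    [0,0,0.011],
  ],
  twist=[0,0,0,0,0,0,0,0],
)

```text
time: 7.45
eef_pos: [0.5346, 0.037, 0.1136]
orientation: [2.268, 2.173, 0.001]
force: [-1.9, 0.5, 7.7]
finger_gap: 0.0006
gripper_force: 3.6
```

Request:
send_rows(
  linear=[
    [0,0,-0.02],
    [0,0,-0.08],
    [0,0,-0.16],
    [0,0,-0.24],
    [0,0,-0.28],
    [0,0,-0.28],
    [0,0,-0.28],
    [0,0,-0.28],
  ],
  twist=[0,0,0,0,0,0,0,0],
)

```text
time: 8.25
eef_pos: [0.5333, 0.037, 0.2507]
orientation: [-2.267, -2.172, 0.004]
force: [-0.5, 0.7, -0.1]
finger_gap: 0.0001
gripper_force: 0.0
```

Request:
send_rows(
  linear=[
    [0,0,0],
    [0,0,0],
    [0,0,0],
    [0,0,0],
    [0,0,0],
    [0,0,0],
    [0,0,0],
    [0,0,0],
  ],
  twist=[0,0,0,0,0,0,0,0],
)

```text
time: 9.05
eef_pos: [0.5343, 0.037, 0.2525]
orientation: [2.268, 2.173, 0.0]
force: [-0.7, -0.9, 0.7]
finger_gap: 0.0004
gripper_force: 0.0
```

```bash
python3 - <<'E'
from h import *
move((.549,.0375,.19),87.7)
cv2.imwrite("pics/s3.png",read_camera("scene"))
E
```

```text
t 9.05 pos [0.5343 0.037  0.2525] yaw 87.54 tilt -1.0 gap 0.0004 F [-0.7  -0.9   0.73]
linear [0.0022 0.0292 0.125 ] twist -0.0004
```

View pics/s3.png

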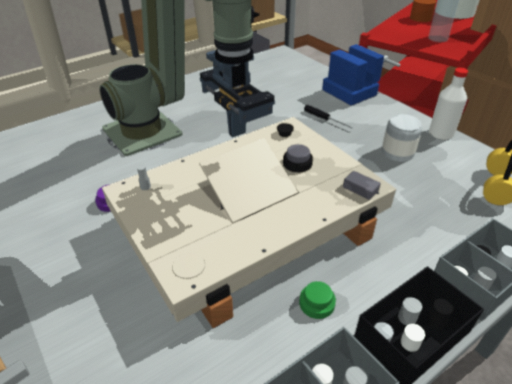

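Request:
send_rows(
  linear=[
    [0,0.01,0.04],
    [0,0.022,0.08],
    [0,0.028,0.105],
    [0,0.028,0.117],
    [0,0.028,0.123],
    [0,0.028,0.127],
    [0,0.028,0.131],
    [0,0.028,0.135],
  ],
  twist=[0,0,0,0,0,0,0,0],
)

```text
time: 9.9
eef_pos: [0.5486, 0.0364, 0.1855]
orientation: [2.268, 2.173, 0.002]
force: [-0.3, -0.2, -0.3]
finger_gap: 0.0007
gripper_force: 0.0
```

Request:
send_rows(
  linear=[
    [0,0,0.005],
    [0,-0.002,0.01],
    [0,-0.004,0.015],
    [0,-0.006,0.02],
    [0,-0.008,0.025],
    [0,-0.01,0.03],
    [0,-0.012,0.035],
    [0,-0.014,0.04],
  ],
  twist=[0,0,0,0,0,0,0,0],
)

```text
time: 10.7
eef_pos: [0.5413, 0.0367, 0.1658]
orientation: [2.268, 2.173, 0.001]
force: [-1.1, -0.5, 6.3]
finger_gap: 0.0005
gripper_force: 2.6
```

```bash
python3 -c "
from h import *
move((.536,.0375,.125),87.7)"
```

```text
t 10.7 pos [0.5413 0.0367 0.1658] yaw 87.54 tilt -1.0 gap 0.0005 F [-1.13 -0.55  6.27]
linear [ 0.0011 -0.0108  0.0816] twist -0.0004
```

Request:
send_rows(
  linear=[
    [0,-0.001,0.005],
    [0,-0.002,0.01],
    [0,-0.003,0.015],
    [0,-0.004,0.02],
    [0,-0.005,0.025],
    [0,-0.006,0.03],
    [0,-0.007,0.035],
    [0,-0.008,0.04],
  ],
  twist=[0,0,0,0,0,0,0,0],
)

```text
time: 11.5
eef_pos: [0.5365, 0.037, 0.1458]
orientation: [-2.268, -2.173, 0.001]
force: [-4.6, -0.2, 7.4]
finger_gap: 0.0007
gripper_force: 3.6
```

Request:
send_rows(
  linear=[
    [0,0,0.005],
    [0,-0.001,0.01],
    [0,-0.002,0.015],
    [0,-0.003,0.02],
    [0,-0.004,0.025],
    [0,-0.004,0.03],
    [0,-0.004,0.035],
    [0,-0.004,0.04],
  ],
  twist=[0,0,0,0,0,0,0,0],
)

```text
time: 12.3
eef_pos: [0.5343, 0.0371, 0.1259]
orientation: [-2.268, -2.172, 0.002]
force: [-4.0, 0.1, 7.0]
finger_gap: 0.0002
gripper_force: 3.7
```

```bash
python3 -c "
from h import *
move((.535,.0375,.1134),87.7)"
```

```text
t 12.3 pos [0.5343 0.0371 0.1259] yaw 87.54 tilt -1.0 gap 0.0002 F [-4.01  0.1   6.95]
linear [0.0009 0.0014 0.0249] twist -0.0005
```

Request:
send_rows(
  linear=[
    [0,0.001,0.004],
    [0,0.001,0.008],
    [0,0.001,0.012],
    [0,0.001,0.016],
    [0,0.001,0.02],
    [0,0.001,0.023],
    [0,0.001,0.025],
    [0,0.001,0.025],
  ],
  twist=[0,0,0,0,0,0,0,0],
)

```text
time: 13.1
eef_pos: [0.5344, 0.0371, 0.113]
orientation: [-2.267, -2.172, 0.003]
force: [-4.5, 0.7, 6.9]
finger_gap: 0.0002
gripper_force: 3.7
```

Request:
send_rows(
  linear=[
    [0,0,-0.01],
    [0,0,-0.03],
    [0,0,-0.08],
    [0,0,-0.16],
    [0,0,-0.24],
    [0,0,-0.28],
    [0,0,-0.28],
    [0,0,-0.28],
  ],
  twist=[0,0,0,0,0,0,0,0],
)

```text
time: 13.9
eef_pos: [0.5356, 0.0369, 0.252]
orientation: [-2.269, -2.173, 0.0]
force: [0.2, 0.0, -0.8]
finger_gap: 0.0003
gripper_force: 0.0
```

Request:
send_rows(
  linear=[
    [0,-0.1,0],
    [0,-0.15,0],
    [0,-0.2,0],
    [0,-0.2,0],
    [0,-0.2,0],
    [0,-0.2,0],
    [0,-0.2,0],
    [0,-0.2,0],
  ],
  twist=[0,0,0,0,0,0,0,0],
)

```text
time: 14.7
eef_pos: [0.4365, 0.0412, 0.252]
orientation: [-2.268, -2.173, 0.001]
force: [-0.3, 0.7, -0.5]
finger_gap: -0.0001
gripper_force: 0.0
```

```bash
python3 - <<'E'
from h import *
move((.435,.0375,.25),87.7)
cv2.imwrite("pics/s4.png",read_camera("scene"))
E
```

```text
t 14.7 pos [0.4365 0.0412 0.252 ] yaw 87.54 tilt -1.0 gap -0.0001 F [-0.28  0.74 -0.47]
linear [-0.0076 -0.0028  0.004 ] twist -0.0005
```

View pics/s4.png

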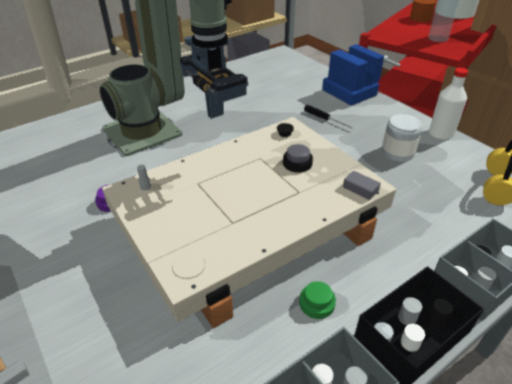

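The picture shows the flap flush and shut, with its corners at (199,184), (264,160), (299,190) and (232,219). The pad stands on the skin at (298,157), clear of the flap, and the block, socket, bung and cover have not moved. The arm is clear of everything, so I'm handing the job in.

```bash
python3 -c "
from bench import r
print(r.finish_job())"
```

```text
the job is handed in; nothing more can be done
None
```

I handed the job in at about 15 s: the pad was pushed onto the skin about 27 mm clear of the flap, the flap popped open and was pressed shut and flush again, and the cover and bystanders look untouched in the last picture.

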